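# Free both doors of a switch cabinet lying on its back

## Robot

A 6-joint arm with a two-finger parallel gripper is mounted at the origin on the work surface. World frame = base frame: x ahead of the robot, y to its left, z up, the work surface at z = 0. Lengths are in m, angles in rad, forces in N, time in s.
With the tool pointing down it reaches from about 0.35 to 0.775 m from the base axis. Payload 5.5 kg.
Tool frame: the origin (TCP) lies between the finger pads; the fingertips stand 8 mm ahead of it and the grasp point (between the pads) lies 11 mm behind it; z points along the fingers, y is the line along which they close (so a half turn about z gives the same grasp; the last joint's range is limited). The gripper opens to 85 mm and grips with 20 to 120 N. Pads are 22 mm wide; open, the fingers measure 114 mm over their backs; the gripper's body (76 mm by 85 mm) begins 54 mm behind the grasp point. The pads swing forward as they close: fully open they stand 13 mm farther back than shut.
Start: joints at [1.164, 0.313, 0.046, 1.304, 0, 1.431], TCP at [0.152, 0.555, 0.239] pointing down, gripper open.
Joint ranges: [-2.76, 2.76], [-0.86, 1.69], [-1.03, 1.26], [-2.2, 2.34], [-1.47, 1.5], [-3.14, 3.14]. Speed limits (rad/s): [2.57, 2.57, 3.14, 3.14, 3.14, 3.14].

## Interface

Orientations are given as a unit quaternion [w, x, y, z].
In Python, from workcell import status, vision, job gives the robot as it stands. The module is installed in compiled form; this text tells all that it offers.
- The arm moves only by the tool apply_moves, never from a script. Its argument "moves" is one flat list of numbers, 6 for each row, row after row: the shift along the world's x, y, z in units of 25 mm (1.0 is 25 mm), then the turn, a rotation vector about the world's x, y, z in rad. In form: [x, y, z, rx, ry, rz, x, y, z, rx, ry, rz, ...]. A call has 1 to 20 rows; each row is the pose to reach, as a shift and turn from the pose commanded when the call began; what a row does not reach only later rows make up. A row lasts 1/12 s, in which the tool goes at most 41.7 mm and 7.16 degrees, less where a joint would pass 70% of its speed; a pose out of reach is approached as far as the arm can. A call with a gripper value outside its range is refused whole. "claw" is the opening in per cent of the stroke, from 0 (shut) to 100 (fully open), set as the call begins (left out, the last holds). The fingers move at their own pace and stop on an object; "newtons" is the grip in N (left out, the last holds). Time passes only in rows, so rows that repeat a pose let the fingers close. It gives the time, the measured TCP pose, the force, the opening and the grip force at its end, in the units of the state.
- status.get_state(): the state, without advancing time (a new reading comes with each control period).
- vision.read_camera(name): name is "side" or "top"; returns a dict with "image" (384x512x3 uint8, blue, green, red), "camera_matrix" (3x3 intrinsics, pixels), "camera_from_world" (4x4, takes a point from world to camera coordinates). Camera axes: x right, y down, z forward; pixel columns grow to the right and rows downward; lengths in m; the calibration is good to about 2 mm. A picture is of the moment at which its call begins. There is no depth.
- job.hand_in(): hands the job in; it is judged then, once.
The state is a dict: "clock": time; "joint_pos": joint angles; "qvel": joint speeds; "tau": joint torques, N m; "tcp_pos": TCP position; "orientation": TCP orientation; "wrist_force": force on the tool from outside, world axes, zero at the start; "ft_torque": the same for the moment, N m; "finger_gap": finger opening in m; "grip_force": force on a finger pad.
Only numpy, scipy, OpenCV 4.12 (cv2) and the standard library are available. Lean on these libraries where they do the work, as an engineer would, in place of code of your own. Each camera call takes 0.05 s, during which the arm holds its last target. There are 200 camera calls.

## Task

On the radio club's repair table a grey two-door switch cabinet lies on its back. Lift its active door (the wider one, whose edge laps over the other door) by its black bar handle until it stands upright or beyond and leave it standing there, then draw the red thumb piece of the flush bolt on the other door fully back out of its keeper, so that the second door is free, and let go.

Things in the scene. Friction and masses are not known exactly. Their poses are not given: they have to be found in the camera images.
- cabinet: Steel switch cabinet, 320 x 320 x 110 mm, on its back; origin centre of underside, x away from the robot, y left, z up. Two doors form its top, 110 mm up, hinged along its left and right sides, opening upwards. Active door: left, wider (197 mm), aluminium edge strip, yellow square. Passive door: right, narrower, with a like but dummy bar handle, held by the bolt. A small carton stands on it.
- active_door (a joint): Hinge of the active door, rad: 0 = shut (level), 1.57 = standing upright, 1.9 = its stop. The door weighs about 0.5 kg and its hinge is stiff: it stays at any angle where it is left, and takes about 7 N at the handle to lift.
- active_handle (a point): Centre of the active door's handle, a round black bar, 10 mm thick, 110 mm long along x with a foot at each end, its centre 40 mm above the door's face. The point turns with the door; door shut: x along the bar (away from the robot), y towards the hinge, z up. The hinge axis is parallel to x, 170 mm along +y and 40 mm along -z from here. The door reaches 27 mm past the bar on the -y side.
- flush_bolt (a joint): Slide of the flush bolt on the passive door, m: 0 = shot into its keeper (starts within 3 mm of it), 0.04 = fully drawn against its stop. It stays where it is left and takes about 3 N to slide.
- bolt_knob (a point): Centre of the bolt's red thumb piece, 20 (x) x 12 (y) x 24 mm tall, 12 mm above the ledge it slides on; hidden under the active door's lap till that is open. x points along the bolt to the keeper (away from the robot, parallel to the bar), z up: drawing moves it along -x. Ledge clear for 70 mm both ways along x; to -y a 32 mm high wall 40 mm away; to +y the ledge ends after 15 mm, then open cabinet.

How it is judged:
By the outcome, as a careful person would: the job done as asked, in the order asked, and still so for the second after the job is handed in, with the robot touching nothing.
It also fails if it takes over 48 s, if anything falls off the work surface, if the arm or the gripper's body presses on something with over 40 N, if the wrist force passes 120 N, or if a joint passes its speed limit or range.

## Working session

There is one attempt and no reset: what is moved stays moved. The work goes in short steps, Python scripts to look and compute and a tool call to move; the robot and the scene stay as the last step left them, time stands still between calls to the robot, and variables do not carry over. Pictures are saved under pics/ and viewed, at most 10 in all, crops included, and the job is handed in when it is done.

Besides the shell and the picture viewer there is one more tool, called after "Call:" as name(argument=value, ...) on one line, values as JSON. apply_moves: Moves the arm, as the interface text tells. Its arguments: {"type":"object","properties":{"moves":{"type":"array","items":{"type":"number"}},"claw":{"type":"number"},"newtons":{"type":"number"}},"required":["moves"]}

```bash
mkdir -p pics
python3 - <<'E'
from workcell import status, vision
import cv2, numpy as np
for n in("side","top"):
    d=vision.read_camera(n); cv2.imwrite(f"pics/{n}0.png",d["image"])
    np.savez(f"{n}.npz",K=d["camera_matrix"],T=d["camera_from_world"]); print(n,d["camera_matrix"].round(1).tolist(),d["camera_from_world"].round(3).tolist())
s=status.get_state();print(s)
E
```

```text
side [[465.7, 0.0, 257.2], [0.0, 465.7, 194.0], [0.0, 0.0, 1.0]] [[-1.0, -0.027, 0.004, 0.571], [-0.02, 0.607, -0.794, 0.05], [0.019, -0.794, -0.608, 0.776], [0.0, 0.0, 0.0, 1.0]]
top [[432.5, 0.0, 254.3], [0.0, 432.5, 191.2], [0.0, 0.0, 1.0]] [[-0.021, -1.0, 0.0, 0.101], [-0.977, 0.021, -0.211, 0.577], [0.211, -0.005, -0.978, 0.705], [0.0, 0.0, 0.0, 1.0]]
{'clock': 0.1, 'joint_pos': array([1.16437031e+00, 3.13958496e-01, 4.50671818e-02, 1.30361713e+00,
       6.02052420e-06, 1.43119986e+00]), 'qvel': array([-1.16941098e-03, -1.62504283e-03,  4.29409078e-03, -6.95376919e-04,
        6.07314469e-05, -4.25182994e-04]), 'tau': array([ 3.78769822e-03, -4.81727707e+01,  2.99242902e+01,  1.28072957e-02,
       -1.02023635e-04,  9.72837000e-06]), 'tcp_pos': array([0.15143431, 0.55422233, 0.23846877]), 'orientation': array([-2.33719871e-04,  1.33019295e-01,  9.91113078e-01, -8.23541362e-04]), 'wrist_force': array([-0.41133776, -0.47594951, -0.36261864]), 'ft_torque': array([-0.00529121, -0.00412812, -0.00731806]), 'grip_force': 0.0, 'finger_gap': 0.08516466903104393}
```

View pics/side0.png

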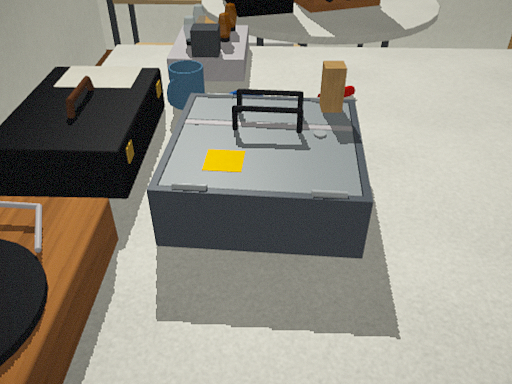

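View pics/top0.png

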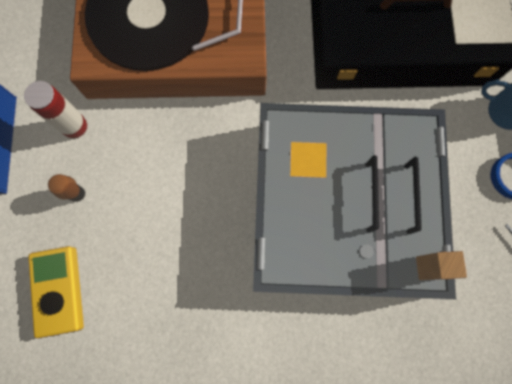

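The side view looks towards -y. The active door (yellow square) is near, with its bar at about (233–302, 110). In the top view the active bar is the left one, about (375, 157)–(377, 230), and the cabinet's corners are near (262,105), (445,110), (455,297) and (255,290). The carton is at (440,265), on the right.

```bash
cat > h.py <<'E'
import numpy as np, cv2
def cam(n):
    d=np.load(n+".npz"); return d["K"],d["T"]
def ray(n,uv,z):
    K,T=cam(n); R,t=T[:3,:3],T[:3,3]; c=-R.T@t
    d=R.T@np.linalg.solve(K,[*uv,1.]); return c+d*(z-c[2])/d[2]
def proj(n,p):
    K,T=cam(n); q=K@(T[:3,:3]@np.asarray(p,float)+T[:3,3]); return q[:2]/q[2]
E
python3 - <<'E'
from h import *
t=cv2.imread("pics/top0.png"); s=cv2.imread("pics/side0.png")
for uv in((262,105),(445,110),(454,297),(255,290)): print(uv,ray("top",uv,.11).round(3))
def comps(im,n,x0,x1,y0,y1):
    m=(im.max(2)<45).astype(np.uint8); k=np.zeros_like(m);k[y0:y1,x0:x1]=1;m*=k
    N,l,st,c=cv2.connectedComponentsWithStats(m)
    for i in range(1,N):
        if st[i,4]>30: print(n,st[i],c[i].round(1))
comps(t,"top",300,430,130,250); comps(s,"side",200,340,80,160)
for uv in((374.5,157),(377,230)): print(uv,ray("top",uv,.155).round(3))
for uv in((234,110),(302,114)): print(uv,ray("side",uv,.155).round(3))
a=cv2.resize(t[130:260,300:470],None,fx=4,fy=4,interpolation=2);b=cv2.resize(s[80:165,200:340],None,fx=4,fy=4,interpolation=2)
w=np.zeros((520+0,680,3),np.uint8);cv2.imwrite("pics/z.png",np.hstack([cv2.resize(a,(400,306)),cv2.resize(b,(400,306))]))
E
```

```text
(262, 105) [0.721 0.072 0.11 ]
(445, 110) [ 0.705 -0.244  0.11 ]
(454, 297) [ 0.392 -0.222  0.11 ]
(255, 290) [0.409 0.091 0.11 ]
top [366 157  11  74 270] [373.4 191.5]
top [405 158  15  75 322] [414.8 192.4]
side [232  90  71  43 874] [268.6 105.4]
(374.5, 157) [ 0.61  -0.102  0.155]
(377, 230) [ 0.495 -0.097  0.155]
(234, 110) [ 0.612 -0.085  0.155]
(302, 114) [ 0.501 -0.075  0.155]
```

View pics/z.png

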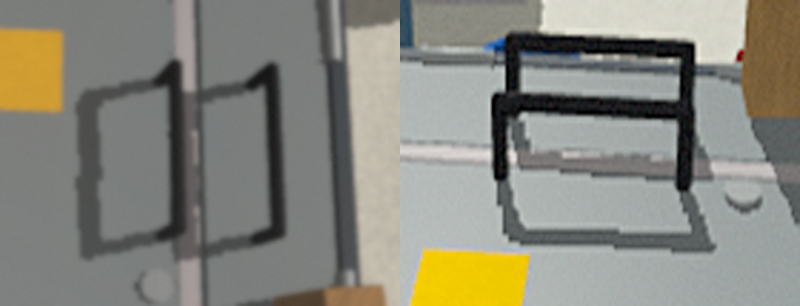

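Run:
```python
from h import *
def tri(a,b):
    P=[];
    for n in("top","side"): K,T=cam(n);P.append(K@T[:3])
    X=cv2.triangulatePoints(P[0],P[1],np.float64(a).reshape(2,1),np.float64(b).reshape(2,1)).ravel();X=X[:3]/X[3]
    return X,proj("top",X)-a,proj("side",X)-b
for a,b in(((375.2,157.6),(233.9,116)),((375.6,230),(301.5,118.5)),((375.4,193.8),(267.7,117.2))): print(*[x.round(3) for x in tri(a,b)])
for uv in((375.2,157.6),(375.6,230)): print(ray("top",uv,.15).round(3))
for uv in((233.9,116),(301.5,118.5)): print(ray("side",uv,.15).round(3))
```

```text
[ 0.615 -0.11   0.131] [-0.047  0.734] [-0.577 -0.189]
[ 0.499 -0.101  0.133] [ 0.091 -0.626] [0.493 0.126]
[ 0.556 -0.106  0.132] [ 0.019 -0.185] [0.146 0.042]
[ 0.611 -0.105  0.15 ]
[ 0.496 -0.096  0.15 ]
[ 0.611 -0.074  0.15 ]
[ 0.502 -0.069  0.15 ]
```

Run:
```python
from h import *
def tri(a,b):
    P=[];
    for n in("top","side"): K,T=cam(n);P.append(K@T[:3])
    X=cv2.triangulatePoints(P[0],P[1],np.float64(a).reshape(2,1),np.float64(b).reshape(2,1)).ravel();X=X[:3]/X[3]
    return X,proj("top",X)-a,proj("side",X)-b
for a,b in(((375.2,157.6),(233.9,108.6)),((375.6,230),(301.5,110.6)),((375.4,193.8),(267.7,109.6))): print(*[x.round(3) for x in tri(a,b)])
# yaw from strip/bar and hinge edge
```

```text
[ 0.613 -0.106  0.147] [ 0.031 -0.548] [0.428 0.138]
[ 0.498 -0.097  0.149] [ 0.249 -1.769] [1.382 0.348]
[ 0.555 -0.101  0.148] [ 0.137 -1.398] [1.092 0.311]
```

Call:
apply_moves(moves=[1.3,-2.1,0,0,0,0.02,16.1,-26.2,-1,0,0,0.2,16.1,-26.2,-1,0,0,0.2,16.1,-26.2,-1,0,0,0.2,16.1,-26.2,-1,0,0,0.2,16.1,-26.2,-1,0,0,0.2,16.1,-26.2,-1,0,0,0.2,16.1,-26.2,-1,0,0,0.2,16.1,-26.2,-1,0,0,0.2,16.1,-26.2,-1,0,0,0.2,16.1,-26.2,-1,0,0,0.2,16.1,-26.2,-1,0,0,0.2,16.1,-26.2,-1,0,0,0.2,16.1,-26.2,-1,0,0,0.2,16.1,-26.2,-1,0,0,0.2,16.1,-26.2,-1,0,0,0.2,16.1,-26.2,-1,0,0,0.2,16.1,-26.2,-1,0,0,0.2,16.1,-26.2,-1,0,0,0.2,16.1,-26.2,-1,0,0,0.2], claw=45, newtons=60)

```text
clock: 1.77
tcp_pos: [0.5561, -0.1046, 0.2129]
orientation: [0.0, 0.036, 0.999, -0.0]
wrist_force: [0.3, -0.4, -0.3]
finger_gap: 0.0382
grip_force: 0.0
```

Run:
```python
from workcell import status, vision
import cv2, numpy as np
from h import *
a=vision.read_camera("side")["image"];b=vision.read_camera("top")["image"]
cv2.imwrite("pics/p1.png",np.hstack([cv2.resize(a[20:200,160:360],(400,360)),cv2.resize(b[110:290,270:470],(400,360))]))
print(status.get_state()["tcp_pos"])
```

```text
[ 0.55373564 -0.10090905  0.21330844]
```

View pics/p1.png

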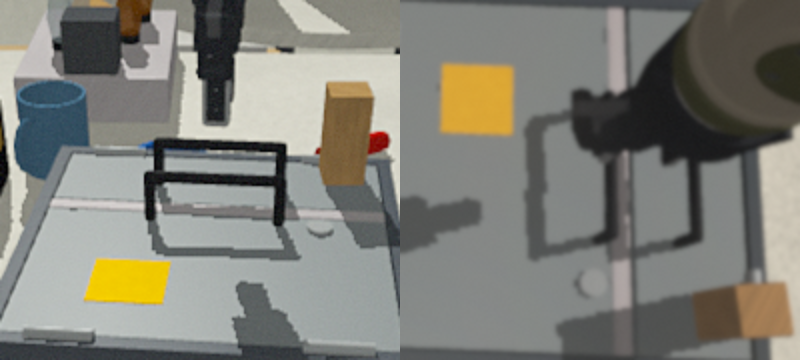

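The side crop shows the fingers above the bar's middle, at crop (215,120) over a bar spanning x 150–285. The carton stands clear, at crop (345,130). Descending and closing.

Call:
apply_moves(moves=[0,0,-1,0,0,0,0,0,-2,0,0,0,0,0,-2.6,0,0,0,0,0,-3,0,0,0,0,0,-3,0,0,0,0,0,-3,0,0,0])

```text
clock: 2.37
tcp_pos: [0.5536, -0.0993, 0.1395]
orientation: [-0.0, 0.033, 0.999, 0.0]
wrist_force: [-0.1, 0.2, 0.8]
finger_gap: 0.0383
grip_force: 0.0
```

Call:
apply_moves(moves=[0,0,0,0,0,0,0,0,0,0,0,0,0,0,0,0,0,0,0,0,0,0,0,0,0,0,0,0,0,0,0,0,0,0,0,0], claw=0)

```text
clock: 2.87
tcp_pos: [0.5549, -0.1011, 0.1409]
orientation: [0.001, 0.034, 0.999, -0.001]
wrist_force: [-1.3, -2.0, 5.8]
finger_gap: 0.0077
grip_force: 58.8
```

Call:
apply_moves(moves=[0.01,0.09,0.34,0,0,0,0.01,0.19,0.67,0,0,0,0.02,0.31,1.0,0,0,0,0.03,0.45,1.32,0,0,0,0.04,0.61,1.63,0,0,0,0.05,0.78,1.94,0,0,0,0.07,1.16,2.52,0,0,0,0.07,1.16,2.52,0,0,0])

```text
clock: 3.53
tcp_pos: [0.5567, -0.0726, 0.205]
orientation: [0.001, 0.034, 0.999, -0.002]
wrist_force: [-2.0, -7.5, 7.1]
finger_gap: 0.0079
grip_force: 59.7
```

Run:
```python
from workcell import status, vision
import cv2, numpy as np
a=vision.read_camera("side")["image"];b=vision.read_camera("top")["image"]
cv2.imwrite("pics/p2.png",np.hstack([cv2.resize(a[20:260,130:390],(400,370)),cv2.resize(b[90:310,240:478],(400,370))]))
s=status.get_state();print(s["tcp_pos"],s["wrist_force"],s["ft_torque"])
```

```text
[ 0.55666377 -0.07298865  0.20439955] [-1.95319333 -6.14756253  7.43103629] [-1.29252213  0.43263025  0.09009651]
```

View pics/p2.png

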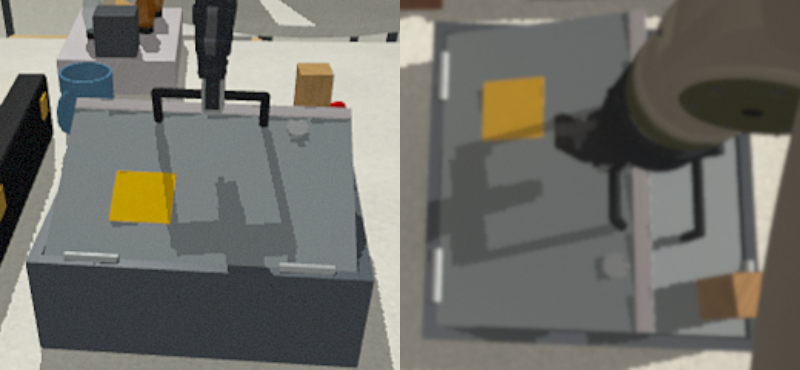

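The door is lifting: its free edge is raised (strip at side crop row 105) and the fingers hold the bar at crop (212,95). Continuing the arc to 1.7 rad.

Call:
apply_moves(moves=[0.03,0.44,0.54,0,0,0,0.06,0.93,1.04,0,0,0,0.1,1.47,1.48,0,0,0,0.13,2.05,1.87,0,0,0,0.17,2.67,2.2,0,0,0,0.22,3.31,2.47,0,0,0,0.26,3.98,2.67,0,0,0,0.3,4.67,2.8,0,0,0,0.35,5.36,2.86,0,0,0,0.39,6.06,2.85,0,0,0,0.44,6.75,2.78,0,0,0,0.48,7.44,2.63,0,0,0,0.52,8.1,2.42,0,0,0,0.52,8.1,2.42,0,0,0,0.52,8.1,2.42,0,0,0])

```text
clock: 4.88
tcp_pos: [0.5694, 0.1331, 0.2636]
orientation: [0.001, 0.032, 0.999, 0.002]
wrist_force: [1.3, 4.1, 3.7]
finger_gap: 0.0079
grip_force: 64.4
```

Call:
apply_moves(moves=[0,0,0,0,0,0,0,0,0,0,0,0,0,0,0,0,0,0,0,0,0.6,0,0,0,0,0,1.6,0,0,0,0,0,2.8,0,0,0,0,0,4,0,0,0,0,0,4,0,0,0], claw=24)

```text
clock: 5.55
tcp_pos: [0.5698, 0.1301, 0.3681]
orientation: [0.003, 0.034, 0.999, 0.0]
wrist_force: [-1.2, 0.0, 0.6]
finger_gap: 0.0204
grip_force: 0.0
```

Run:
```python
from workcell import status, vision
import cv2, numpy as np
a=vision.read_camera("side")["image"];b=vision.read_camera("top")["image"]
cv2.imwrite("pics/s3.png",a);cv2.imwrite("pics/t3.png",b)
cv2.imwrite("pics/p3.png",np.hstack([cv2.resize(a[0:260,130:390],(400,400)),cv2.resize(b[80:320,230:470],(400,400))]))
s=status.get_state();print(s["tcp_pos"],s["wrist_force"],s["joint_pos"])
for n,im in(("side",a),("top",b)):
    i=im.astype(int);m=((i[...,2]>110)&(i[...,1]<70)&(i[...,0]<70)).astype(np.uint8)
    N,l,st,c=cv2.connectedComponentsWithStats(m)
    for k in range(1,N):
        if st[k,4]>8: print(n,st[k],c[k].round(1))
```

```text
[0.56926795 0.13025803 0.36333988] [0.63822373 0.04392944 0.15686022] [ 8.78081102e-02  3.36764978e-01  3.80533999e-01  1.61342822e+00
 -5.67918341e-04  1.55798491e-01]
top [ 41  91  22  25 242] [ 54.9 104.8]
top [ 74 124  11  13  38] [ 79.9 131.1]
top [356 163   8  14  97] [359.6 169.7]
```

View pics/p3.png

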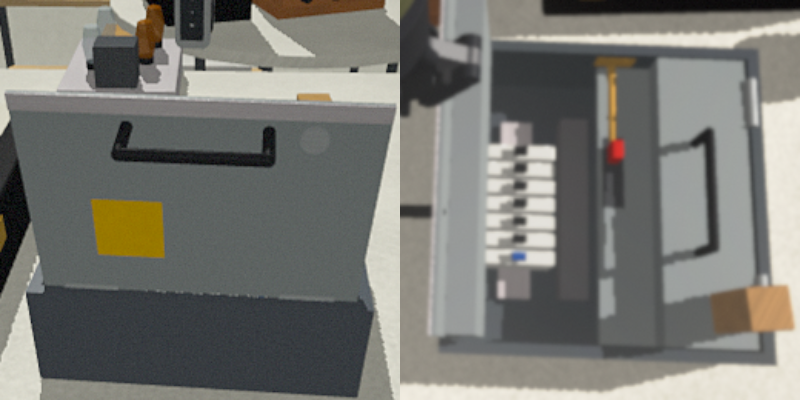

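Run:
```python
from h import *
t=cv2.imread("pics/t3.png").astype(int)[150:190,345:375]
print((t[...,2]-np.maximum(t[...,1],t[...,0]))[8:34:1,6:24])
for uv,z in(((359.6,169.7),.095),((360,166.5),.102),((360,169.7),.09),((350,170),.078),((386,170),.11),((417,157),.15),((417,230),.15)): print(uv,z,ray("top",uv,z).round(4))
for uv,z in(((340,100),.11),((322,62),.2)):pass
for z in(.17,.19,.21): print(ray("top",(230+.6*(715-400),80+.6*290),z).round(3),ray("side",(130+.65*300,95*.65),z).round(3))
for p in((.62,-.1,.102),(.60,-.1,.102)):print(proj("top",p))
```

```text
[[ -4  -4  -3   2  19  35  44  44  29   9   0  -3  -1  -2  -3  -2  -2  -3]
 [ -4  -3  -3   3  18  35  45  43  30   8  -1  -1  -3  -2  -2  -3  -2  -1]
 [ -4  -3  -3   3  18  33  44  44  29   9   0  -2  -2  -2  -1  -3  -3  -2]
 [ -3  -4  -1   4  18  35  45  45  31  11   1   0  -1  -1  -1  -3  -3  -2]
 [ -3  -3  -1   5  19  36  48  50  40  24  17  13   9   3  -1  -3  -2  -2]
 [ -4  -3   0   6  19  40  59  70  70  66  65  60  43  17   1  -2  -2  -2]
 [ -2  -2  -1   7  23  49  79 105 115 120 121 116  88  41   8  -1  -2  -2]
 [ -4  -2   0  10  30  59  97 130 146 151 154 147 117  62  15   0  -2  -2]
 [ -3  -3   2  14  40  69 105 137 154 160 164 156 125  69  20   0  -3  -3]
 [ -2  -1   6  25  52  77 107 136 155 163 165 159 129  71  19   0  -2  -3]
 [ -3   1  11  34  61  82 107 137 157 162 166 161 132  76  23   2  -2  -2]
 [ -2   3  15  40  64  81 106 138 156 163 165 163 136  81  26   2  -1  -2]
 [ -2   2  16  41  65  80 107 138 156 164 166 163 137  83  29   2  -2  -3]
 [ -1   2  14  38  63  80 106 138 157 164 167 163 139  85  27   1  -2  -3]
 [ -2   0  12  38  62  79 106 137 155 163 166 161 
[... 649 characters left out ...]
2   0  -2   0  -1  -2  -1  -2  -2  -3  -2  -4  -3]
 [ -2  -1  -1  -1  -1  -1  -1  -1  -1   0  -1  -1  -2  -1  -3  -2  -2  -2]
 [ -1  -1  -1  -1  -2  -1  -1  -1   0  -1  -1  -1  -1  -2  -2  -2  -3  -2]]
(359.6, 169.7) 0.095 [ 0.6059 -0.0927  0.095 ]
(360, 166.5) 0.102 [ 0.6097 -0.0919  0.102 ]
(360, 169.7) 0.09 [ 0.6072 -0.0946  0.09  ]
(350, 170) 0.078 [ 0.6102 -0.0802  0.078 ]
(386, 170) 0.11 [ 0.6005 -0.133   0.11  ]
(417, 157) 0.15 [ 0.6104 -0.1712  0.15  ]
(417, 230) 0.15 [ 0.4941 -0.1595  0.15  ]
[ 0.456 -0.151  0.17 ] [ 0.449 -0.259  0.17 ]
[ 0.455 -0.144  0.19 ] [ 0.456 -0.209  0.19 ]
[ 0.454 -0.136  0.21 ] [ 0.462 -0.158  0.21 ]
[364.28863463 160.55705425]
[365.17585158 171.93087427]
```

The active door stands past upright. The red knob is visible in the top view at (360.8,169.3), which gives (0.605,-0.0935) at its top. The wall is about 40 mm away at -y and the ledge edge about 13–15 mm at +y, both as stated.

Call:
apply_moves(moves=[0.2,-1,0,0,0,-0.12,1.43,-9,0,0,0,-1.57,1.43,-9,0,0,0,-1.57,1.43,-9,0,0,0,-1.57,1.43,-9,0,0,0,-1.57,1.43,-9,0,0,0,-1.57,1.43,-9,0,0,0,-1.57,1.43,-9,0,0,0,-1.57,1.43,-9,-1.5,0,0,-1.57,1.43,-9,-3,0,0,-1.57,1.43,-9,-4.5,0,0,-1.57,1.43,-9,-6,0,0,-1.57,1.43,-9,-6.5,0,0,-1.57,1.43,-9,-6.5,0,0,-1.57,1.43,-9,-6.5,0,0,-1.57,1.43,-9,-6.5,0,0,-1.57,1.43,-9,-6.5,0,0,-1.57,1.43,-9,-6.5,0,0,-1.57], claw=50)

```text
clock: 7.15
tcp_pos: [0.6056, -0.0942, 0.2021]
orientation: [0.001, 0.73, 0.684, 0.001]
wrist_force: [-0.7, -0.3, -0.6]
finger_gap: 0.0428
grip_force: 0.0
```

Run:
```python
from workcell import status, vision
import cv2, numpy as np
a=vision.read_camera("side")["image"];b=vision.read_camera("top")["image"]
cv2.imwrite("pics/p4.png",np.hstack([cv2.resize(a[0:260,130:390],(400,400)),cv2.resize(b[80:320,230:470],(400,400))]))
s=status.get_state();print(s["tcp_pos"],s["orientation"],s["wrist_force"],s["joint_pos"])
```

```text
[ 0.60531764 -0.09403211  0.20168596] [1.09550332e-03 7.29870390e-01 6.83584414e-01 6.02049856e-04] [-0.38351922 -0.2329075   0.31687387] [-2.85044637e-01  3.96517751e-01  7.39365949e-02  1.24571627e+00
 -7.64393792e-05  1.35122159e+00]
```

View pics/p4.png

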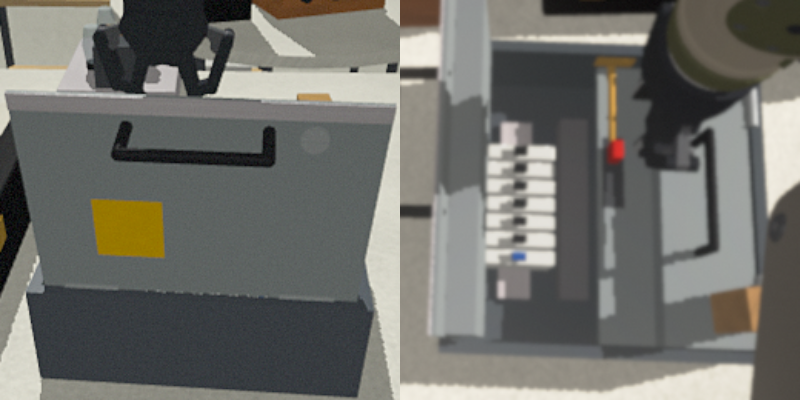

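Tool is turned across the bolt, above the knob and still clear of everything. Descending.

Call:
apply_moves(moves=[0,0,-1,0,0,0,0,0,-2,0,0,0,0,0,-3,0,0,0,0,0,-3.6,0,0,0,0,0,-3.8,0,0,0,0,0,-4,0,0,0,0,0,-4.2,0,0,0,0,0,-4.4,0,0,0,0,0,-4.4,0,0,0])

```text
clock: 8.0
tcp_pos: [0.6048, -0.0939, 0.0903]
orientation: [0.0, 0.73, 0.683, 0.0]
wrist_force: [-0.3, 0.0, 1.0]
finger_gap: 0.0427
grip_force: 0.0
```

Run:
```python
from workcell import status, vision
import cv2, numpy as np
b=vision.read_camera("top")["image"]
cv2.imwrite("pics/p5.png",cv2.resize(b[110:250,310:450],(560,560)))
s=status.get_state();print(s["tcp_pos"],s["wrist_force"])
```

```text
[ 0.60487185 -0.0938781   0.0906695 ] [ 1.45700012 -0.64375926 -0.54256362]
```

View pics/p5.png

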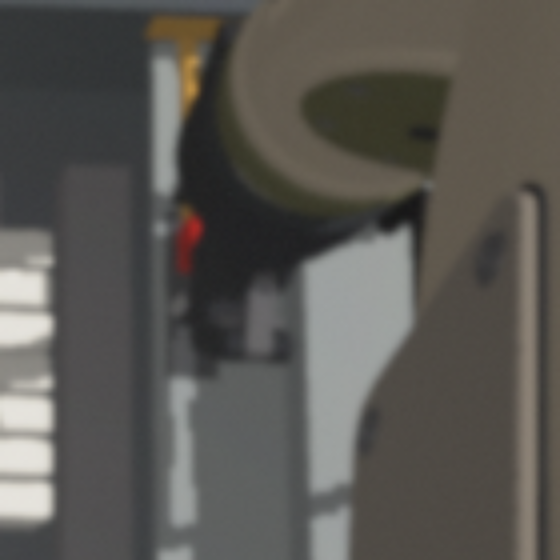

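Knob (crop (187,240)) sits beside the lowered fingers with no contact. Closing on it at low force.

Call:
apply_moves(moves=[0,0,0,0,0,0,0,0,0,0,0,0,0,0,0,0,0,0,0,0,0,0,0,0,0,0,0,0,0,0], claw=0, newtons=30)

```text
clock: 8.47
tcp_pos: [0.6055, -0.094, 0.0913]
orientation: [0.001, 0.73, 0.683, 0.001]
wrist_force: [0.5, -0.1, 5.1]
finger_gap: 0.0189
grip_force: 33.7
```

Call:
apply_moves(moves=[-0.2,0.01,0,0,0,0,-0.5,0.03,0,0,0,0,-0.8,0.05,0,0,0,0,-1.1,0.07,0,0,0,0,-1.4,0.1,0,0,0,0,-1.48,0.1,0,0,0,0,-1.48,0.1,0,0,0,0])

```text
clock: 9.05
tcp_pos: [0.5684, -0.0918, 0.0913]
orientation: [0.002, 0.73, 0.683, 0.001]
wrist_force: [3.7, -0.5, 4.7]
finger_gap: 0.019
grip_force: 33.7
```

Call:
apply_moves(moves=[-0.04,0,0,0,0,0,-0.08,0.01,0,0,0,0,-0.12,0.01,0,0,0,0,-0.16,0.01,0,0,0,0,-0.16,0.01,0,0,0,0])

```text
clock: 9.47
tcp_pos: [0.5682, -0.0918, 0.0914]
orientation: [0.004, 0.73, 0.683, 0.003]
wrist_force: [14.5, 0.1, -2.8]
finger_gap: 0.0191
grip_force: 32.9
```

Bolt is at its stop (about 37 mm travelled, force rising to 14 N). Letting go and rising.

Call:
apply_moves(moves=[0,0,0,0,0,0,0.1,0,0,0,0,0,0.15,-0.01,0,0,0,0,0.15,-0.01,0,0,0,0,0.15,-0.01,0,0,0,0,0.15,-0.01,0.5,0,0,0,0.15,-0.01,1.5,0,0,0,0.15,-0.01,3,0,0,0,0.15,-0.01,4.5,0,0,0,0.15,-0.01,6,0,0,0,0.15,-0.01,7.5,0,0,0,0.15,-0.01,9,0,0,0,0.15,-0.01,10,0,0,0,0.15,-0.01,10,0,0,0], claw=36)

```text
clock: 10.63
tcp_pos: [0.5687, -0.0918, 0.3466]
orientation: [0.004, 0.73, 0.683, 0.002]
wrist_force: [0.6, -0.2, -0.6]
finger_gap: 0.0311
grip_force: 0.0
```

Run:
```python
from workcell import status, vision
import cv2, numpy as np
from h import *
a=vision.read_camera("side")["image"];b=vision.read_camera("top")["image"]
cv2.imwrite("pics/p6.png",np.hstack([cv2.resize(a[0:260,130:390],(400,400)),cv2.resize(b[80:320,230:470],(400,400))]))
s=status.get_state();print(s["clock"],s["tcp_pos"],s["wrist_force"])
i=b.astype(int);m=((i[...,2]-i[...,:2].max(2))>100).astype(np.uint8);m[:, :340]=0
ys,xs=np.nonzero(m);print(len(xs),xs.min(),xs.max(),ys.min(),ys.max(),ray("top",((xs.min()+xs.max())/2,(ys.min()+ys.max())/2),.102))
```

```text
10.7333 [ 0.56768053 -0.09145348  0.34115066] [0.6811029  0.13871085 0.46511374]
66 358 363 186 197 [ 0.56634288 -0.08960877  0.102     ]
```

View pics/p6.png

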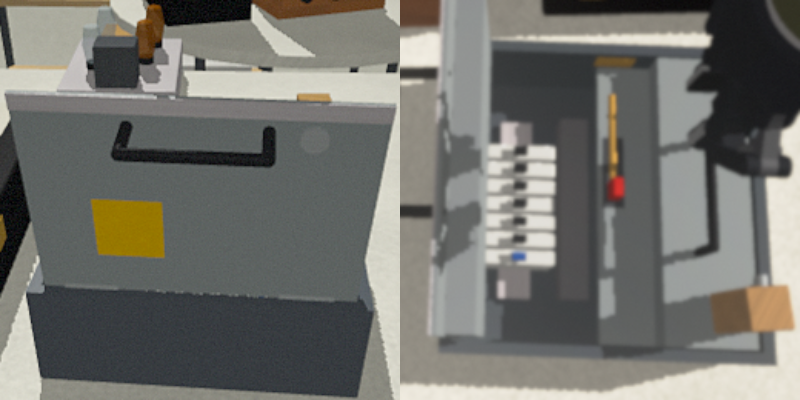

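The bolt rod is out of its keeper and the knob sits at the near end of its slot, about (360,192). The door still stands and the carton is in place.

```bash
python3 -c "
from workcell import job; print(job.hand_in())"
```

```text
the job is handed in; nothing more can be done
None
```

The active door is left standing just past upright, the flush bolt is drawn back to its stop and clear of its keeper, the gripper has let go and backed off, and the job was handed in at about 11 s of the 48 s allowed; no verdict was returned.

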